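Slide the plate guard into its notch

TASK

Close the plate rack: with a fingertip, push the white guard along the rail in front of the plates, by the tall tab on its end, until it drops into the notch of the steel saddle, and leave it sitting there with your hand away. Do not run it past the notch or lift it off the rail, and leave the plates and the other tableware where they are.

Things in the scene. Friction and masses are not known exactly. Their poses are not given: they have to be found in the camera images.
- rack: White plastic plate rack fixed to the shelf. Origin on the shelf under the middle plate; x points from the rail to the plates, y along the rail, z up. The straight rail in front of the plates runs from y = -125 to +215 mm at x = -120 mm, 30 mm wide, top 28 mm high, end posts 34 mm high. The plates' tops reach 179 mm height; their nearest edges are at x = -80 mm.
- notch: Small steel saddle, 26 mm long, tight on the rail within 20 mm of the rack's y = 0. Two low round ridges cross the rail on it, 14 mm apart, tops 34 mm high; the notch is between them. A tongue sticks out to 45 mm from the rail's centre line, away from the plates. Origin below the notch's middle at shelf height; axes as the rack's.
- notch_mid (a point): Middle of the notch, on the rail's centre line at 34 mm height; axes as the rack's. The guard sits in the notch when guard_pin coincides with this point along the rail.
- guard: White plastic slider straddling the rail, 110 mm long, 44 mm wide, 22 to 62 mm high, a steel disc 12 mm across on its top middle. Origin under its middle at shelf height; axes as the rack's. It starts 75 to 170 mm from the notch on the rack's +y side, so it goes towards -y. About 0.25 kg; it only rests on its runner and can be lifted by a rising hand. Friction about 1 N.
- guard_pin (a point): Point under the guard's middle, 34 mm high, where its sprung pin runs; axes as the rack's. The pin meets the first ridge 14 mm before the notch and takes about 6 to 14 N to push over it; the crest is 7 mm before the notch, then the push drops to nothing as the pin draws the guard in. Leaving the notch on the far side takes as much again; beyond, the guard slides freely.
- guard_tab (a point): Point on the flat outer face (facing the rack's +y: the face to push) of the tab, an upright plate on the guard's +y end, 44 mm wide across the rail, 10 mm thick, 22 to 100 mm high. The point is on the rail's centre line at 80 mm height, 55 mm from guard_pin along the rail; axes as the rack's.
- plate0: Enamel plate, 160 mm across, 12 mm thick, standing upright on its rim in the rack's slot at y = -26 mm; origin at its centre, y is its axis.
- plate1: As plate0, in the middle slot.
- plate2: As plate0, in the slot at y = +26 mm.
- cup: Orange plastic cup, 72 mm across, 90 mm tall, beside the plates behind the rail; origin under its centre.
- bowl: Small white ceramic bowl, 110 mm across, 45 mm tall, in front of the rail; origin under its centre.
- teaspoon: Steel teaspoon, 127 mm long, lying in front of the rail; origin under its middle, x along it.
- mug: Blue ceramic mug, 80 mm across, 85 mm tall, handle at its +y, on the rack's -y side; origin under its centre.
- jar: Closed glass jar, 68 mm across, 100 mm tall, behind the cup; origin under its centre.
There are look-alikes about, which are no part of the job. Several things look just like the bowl: the one meant starts farthest to the robot's right. Leave any purple look-alike of the plate1 alone.

How it is judged:
By the outcome, as a careful person would: the job done as asked, in the order asked, and still so for the second after the job is handed in, with the robot touching nothing.
It also fails if it takes over 48 s, if anything falls off the work surface, if the arm or the gripper's body presses on something with over 40 N, if the wrist force passes 120 N, or if a joint passes its speed limit or range.

ROBOT

A 6-joint arm with a two-finger parallel gripper is mounted at the origin on the work surface. World frame = base frame: x ahead of the robot, y to its left, z up, the work surface at z = 0. Lengths are in mm, angles in rad, forces in N, time in s.
With the tool pointing down it reaches from about 275 to 1000 mm from the base axis. Payload 8.4 kg.
Tool frame: the origin (TCP) lies midway between the tips of the shut fingers; the grasp point (between the pads) lies 19 mm behind it; z points along the fingers, y is the line along which they close (so a half turn about z gives the same grasp; the last joint's range is limited). The gripper opens to 85 mm and grips with 20 to 120 N. Pads are 22 mm wide; open, the fingers measure 114 mm over their backs; the gripper's body (76 mm by 85 mm) begins 54 mm behind the grasp point. The pads swing forward as they close: fully open they stand 13 mm farther back than shut.
Start: joints at [-1.271, 0.353, 1.633, -0, 1.155, -0.002], TCP at [185.773, -596.755, 231.281] pointing down, gripper open.
Joint ranges: [-2.63, 2.63], [-0.92, 2.1], [0.06, 2.66], [-1.3, 4.44], [0, 2.69], [-3.02, 3.02]. Speed limits (rad/s): [2.22, 2.22, 2.79, 3.14, 3.14, 3.14].

INTERFACE

Orientations are given as [roll, pitch, yaw] about the fixed x, y, z axes, in that order (R = Rz(yaw) Ry(pitch) Rx(roll)).
In Python, from rig import r gives the robot as it stands.
- The arm moves only by the tool servo_tool, never from a script. Its argument "deltas" is a list of rows, each an object of numbers: "x", "y", "z": the shift along the world's x, y, z in mm; "rx", "ry", "rz": the turn, a rotation vector about the world's x, y, z in rad; "gripper": the gripper's target within -1 to 1 (fully open at 1, half-way at 0, shut at -1). A call has 1 to 10 rows; each row is the pose to reach, as a shift and turn from the pose commanded when the call began; what a row does not reach only later rows make up. A row lasts 1/10 s, in which the tool goes at most 50 mm and 8.59 degrees, less where a joint would pass 70% of its speed; a pose out of reach is approached as far as the arm can. A call with a gripper value outside its range is refused whole. The fingers move at their own pace and stop on an object; "newtons" is the grip in N (left out, the last holds). Time passes only in rows, so rows that repeat a pose let the fingers close. It gives the time, the measured TCP pose, the force, the opening and the grip force at its end, in the units of the state.
- r.sense(): the state, without advancing time (a new reading comes with each control period).
- r.grab_frame(name): name is "side" or "top"; returns the picture (480x640x3 uint8, blue, green, red); there is no depth.
- r.camera_params(name): a dict with "mtx" (3x3 intrinsics, pixels), "eye" and "orientation" of the camera in the world. Camera axes: x right, y down, z forward; pixel columns grow to the right and rows downward; lengths in mm; the calibration is good to about 2 mm. A picture is of the moment at which its call begins. camera_params takes no time and is no camera call.
- r.sign_off(): hands the job in; it is judged then, once.
Trained networks look in the newest picture that a camera, given by its name, has taken for a name from the list of things; names that differ only in an ending like _2 or _b are one class to them, and where a whole thing is asked for, a point or a joint stands for the part that bears it (a point fixed in the world has none). Each returns a list of dicts, best first, with "conf" (0 to 1); they miss things now and then, are a little off and sometimes report something else, mostly with a low value. They report only what shows in the picture. A call takes as long as a camera call. They do not tell look-alikes from the thing itself.
- r.recognise(name, camera): "box" ([left, top, width, height] in pixels, round what is visible of it).
The state is a dict: "clock": time; "qpos": joint angles; "qvel": joint speeds; "joint_efforts": joint torques, N m; "eef_pos": TCP position; "tcp_rot": TCP orientation; "contact_force": force on the tool from outside, world axes, zero at the start; "wrist_torque": the same for the moment, N m; "opening": opening from 0.0 (shut) to 1.0 (fully open); "grasp_force": force on a finger pad.
Only numpy, scipy, OpenCV 4.12 (cv2) and the standard library are available. Lean on these libraries where they do the work, as an engineer would, in place of code of your own. Each camera call takes 0.05 s, during which the arm holds its last target. There are 200 camera calls.

## Working session

There is one attempt and no reset: what is moved stays moved. The work goes in short steps, Python scripts to look and compute and a tool call to move; the robot and the scene stay as the last step left them, time stands still between calls to the robot, and variables do not carry over. Pictures are saved under pics/ and viewed, at most 10 in all, crops included, and the job is handed in when it is done.

Besides the shell and the picture viewer there is one more tool, called by a JSON object that holds its "method" and its "body". servo_tool: Moves the arm, as the interface text tells. Its arguments: {"type":"object","properties":{"deltas":{"type":"array","items":{"type":"object","properties":{"x":{"type":"number"},"y":{"type":"number"},"z":{"type":"number"},"rx":{"type":"number"},"ry":{"type":"number"},"rz":{"type":"number"},"gripper":{"type":"number"}}}},"newtons":{"type":"number"}},"required":["deltas"]}

```bash
mkdir -p pics; python3 - <<'E'
from rig import r
import cv2
for c in ("side","top"):
    cv2.imwrite(f"pics/{c}0.png",r.grab_frame(c))
    p=r.camera_params(c);print(c,p)
    for n in ("guard","notch","rack","guard_tab"):
        print(n,[(d["conf"],d["box"]) for d in r.recognise(n,c)][:3])
print(r.sense())
E
```

```text
side {'mtx': array([[501.61190756,   0.        , 312.00725563],
       [  0.        , 501.61190756, 244.50520141],
       [  0.        ,   0.        ,   1.        ]]), 'eye': array([ 418.47251097, -851.21972513,  517.06325336]), 'orientation': array([-2.10777267, -0.00642442, -0.1850696 ])}
guard [(0.89, [255.9, 188.1, 32.7, 58.4])]
notch [(0.56, [262.2, 260.9, 29.2, 12.6])]
rack [(0.91, [260.0, 191.2, 135.1, 135.1])]
guard_tab [(0.87, [257.8, 186.5, 30.6, 60.0])]
top {'mtx': array([[467.11453538,   0.        , 316.28144252],
       [  0.        , 467.11453538, 233.43500641],
       [  0.        ,   0.        ,   1.        ]]), 'eye': array([ 417.79273173, -143.51840093,  971.12677305]), 'orientation': array([-2.98300066,  0.01013753, -1.57567396])}
guard [(0.62, [208.5, 253.1, 63.7, 25.1]), (0.42, [369.4, 154.3, 44.7, 60.1]), (0.37, [298.3, 260.7, 15.6, 25.0])]
notch [(0.58, [297.2, 260.1, 18.8, 26.0])]
rack [(0.91, [201.4, 171.0, 169.1, 115.3])]
guard_tab [(0.6, [206.6, 252.7, 66.1, 22.7])]
{'clock': 0.5, 'qpos': array([-1.27143085e+00,  3.53019014e-01,  1.63341873e+00, -1.61166947e-05,
        1.15518189e+00, -2.42857016e-03]), 'qvel': array([-1.45815276e-04, -2.84627408e-05, -2.29378941e-03, -1.32715708e-05,
        3.82458707e-04,  2.27092622e-03]), 'joint_efforts': array([ 1.63279507e-03, -6.04696584e+01, -3.42180562e+01,  2.10437556e-04,
        2.25841824e-03,  1.66291966e-05]), 'eef_pos': array([ 185.7480185 , -596.75610862,  231.26105522]), 'tcp_rot': array([-3.14156564e+00,  1.46789165e-05,  3.01800551e-01]), 'contact_force': array([-1.1140011 ,  0.43862093,  0.27718224]), 'wrist_torque': array([-0.01423605, -0.02596649, -0.0053256 ]), 'grasp_force': 0.0, 'opening': 1.0002757619673799}
```

View pics/side0.png

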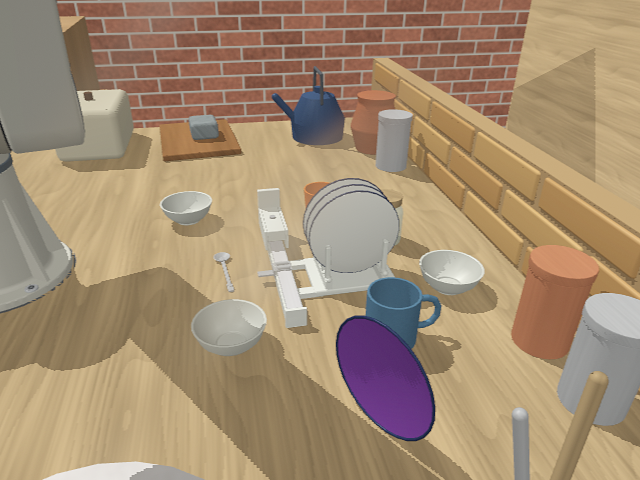

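View pics/top0.png

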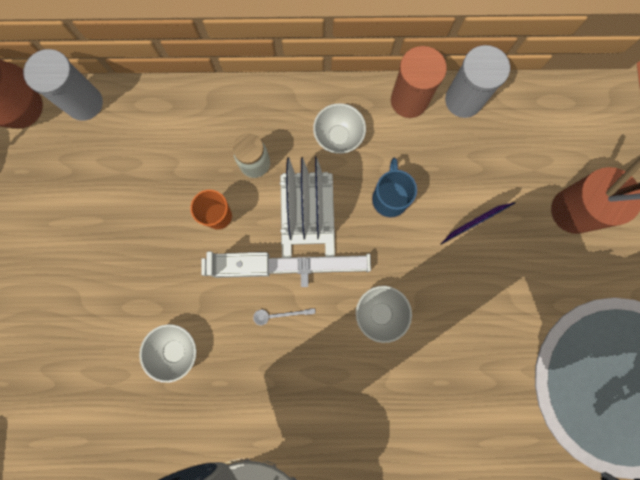

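The top view shows the guard at about (205–268, 265), with its tab on the left at (210, 264), its disc at (239, 264) and the saddle with its tongue at (305, 270). I'll enlarge the rail to get exact pixels.

```bash
cat > h.py <<'E'
import numpy as np
from scipy.spatial.transform import Rotation as R
def at_z(p,u,v,z):
    d=R.from_euler('xyz',p["orientation"]).as_matrix()@np.linalg.solve(p["mtx"],[u,v,1])
    return p["eye"]+d*(z-p["eye"][2])/d[2]
def proj(p,X):
    c=p["mtx"]@(R.from_euler('xyz',p["orientation"]).as_matrix().T@(np.array(X,float)-p["eye"]))
    return c[:2]/c[2]
E
python3 - <<'E'
import cv2
t=cv2.imread("pics/top0.png")[240:300,195:380]
cv2.imwrite("pics/tc.png",cv2.resize(t,None,fx=4.3,fy=4.3,interpolation=cv2.INTER_CUBIC))
from h import *
from rig import r
p=r.camera_params("top")
for n,u,v,z in (("end+",204,268,34),("tab",208,264,100),("disc",239,264,62),("sad",305,264,34),("end-",370,263,34)): print(n,at_z(p,u,v,z))
E
```

```text
end+ [498.73241037  91.61855442  34.        ]
tab [500.49113822  67.79435027 100.        ]
disc [503.74485019  16.29405509  62.        ]
sad [ 505.61741169 -111.75489666   34.        ]
end- [ 506.86998012 -242.38480043   34.        ]
```

View pics/tc.png

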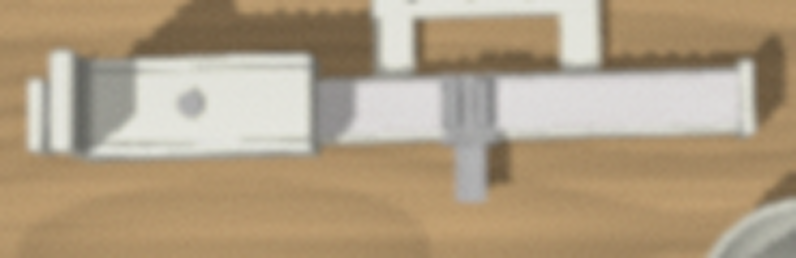

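The crop shows the disc at px (239.4, 263.7), the tab's outer top edge at (206.6, 263.8), the saddle's middle at (304.2, 264.2) and the rail ends at (201.3, 266.9) and (370.6, 262.5).

```bash
python3 - <<'E'
from h import *
from rig import r
p=r.camera_params("top")
P={n:at_z(p,u,v,z) for n,u,v,z in (("end+",201.3,266.9,34),("tab",206.6,263.8,100),("disc",239.4,263.7,62),("sad",304.2,264.2,33),("end-",370.6,262.5,34))}
for n in P: print(n,P[n].round(1))
d=P["end+"]-P["end-"];print("len",np.linalg.norm(d),"yaw",np.arctan2(-d[0],d[1]))
u=d/np.linalg.norm(d);print("travel",(P["disc"]-P["sad"])@u, (P["tab"]-P["disc"])@u)
s=r.camera_params("side")
for n in P: print(n,"side px",proj(s,P[n]).round(1))
import cv2
t=cv2.imread("pics/side0.png")[170:340,230:330]
cv2.imwrite("pics/sc.png",cv2.resize(t,None,fx=3.5,fy=3.5,interpolation=cv2.INTER_CUBIC))
E
```

```text
end+ [501.   97.1  34. ]
tab [500.9  70.4 100. ]
disc [504.3  15.5  62. ]
sad [ 505.3 -110.1   33. ]
end- [ 507.9 -243.6   34. ]
len 340.8248048640198 yaw 0.02021361468172267
travel 125.62737141735445 54.970693746937776
end+ side px [266.4 211.4]
tab side px [266.4 187.9]
disc side px [272.  217.2]
sad side px [281.4 264.2]
end- side px [294.5 309.9]
```

View pics/sc.png

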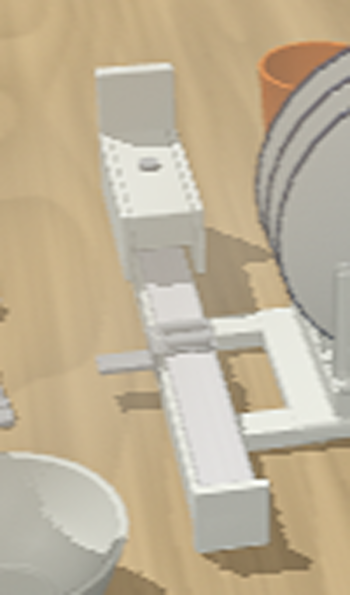

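The side crop agrees: the disc is at (272.6, 217) and the notch at (282, 265), both within 1 px of the projection. The guard has about 125.6 mm to travel, towards -y. I'll go above the rail beyond the tab with the fingers shut and the closing axis across the rail.

{"method": "servo_tool", "body": {"deltas": [{"x": 157, "y": 353, "z": 20, "rz": 0.645, "gripper": -1}, {"x": 157, "y": 353, "z": 20, "rz": 0.645, "gripper": -1}, {"x": 157, "y": 353, "z": 20, "rz": 0.645, "gripper": -1}, {"x": 157, "y": 353, "z": 20, "rz": 0.645, "gripper": -1}, {"x": 157, "y": 353, "z": 20, "rz": 0.645, "gripper": -1}, {"x": 157, "y": 353, "z": 20, "rz": 0.645, "gripper": -1}, {"x": 157, "y": 353, "z": 20, "rz": 0.645, "gripper": -1}, {"x": 157, "y": 353, "z": 20, "rz": 0.645, "gripper": -1}, {"x": 157, "y": 353, "z": 20, "rz": 0.645, "gripper": -1}, {"x": 157, "y": 353, "z": 20, "rz": 0.645, "gripper": -1}], "newtons": 30}}

```text
invalid input
```

{"method": "servo_tool", "body": {"deltas": [{"x": 156, "y": 354, "z": 0, "rz": 0.645}, {"x": 156, "y": 354, "z": 0, "rz": 0.645}, {"x": 156, "y": 354, "z": 0, "rz": 0.645}, {"x": 156, "y": 354, "z": 0, "rz": 0.645}, {"x": 156, "y": 354, "z": 0, "rz": 0.645}, {"x": 156, "y": 354, "z": 0, "rz": 0.645}, {"x": 156, "y": 354, "z": 0, "rz": 0.645}, {"x": 156, "y": 354, "z": 0, "rz": 0.645}, {"x": 156, "y": 354, "z": 0, "rz": 0.645}, {"x": 156, "y": 354, "z": 0, "rz": 0.645}]}}

```text
invalid input
```

{"method": "servo_tool", "body": {"deltas": [{"x": 20, "y": 45, "z": 5, "rx": 0, "ry": 0, "rz": 0.08, "gripper": -1}]}}

```text
clock: 0.6
eef_pos: [204.7, -554.7, 235.6]
tcp_rot: [3.14, 0.001, 0.38]
contact_force: [1.4, -0.2, 0.0]
opening: 0.863
grasp_force: 0.0
```

{"method": "servo_tool", "body": {"deltas": [{"x": 20, "y": 45, "z": 2, "rx": 0, "ry": 0, "rz": 0.08, "gripper": -1}, {"x": 40, "y": 90, "z": 4, "rx": 0, "ry": 0, "rz": 0.16, "gripper": -1}, {"x": 60, "y": 135, "z": 6, "rx": 0, "ry": 0, "rz": 0.24, "gripper": -1}, {"x": 80, "y": 180, "z": 8, "rx": 0, "ry": 0, "rz": 0.32, "gripper": -1}, {"x": 100, "y": 225, "z": 10, "rx": 0, "ry": 0, "rz": 0.4, "gripper": -1}, {"x": 120, "y": 270, "z": 12, "rx": 0, "ry": 0, "rz": 0.48, "gripper": -1}, {"x": 140, "y": 315, "z": 14, "rx": 0, "ry": 0, "rz": 0.56, "gripper": -1}, {"x": 160, "y": 360, "z": 15, "rx": 0, "ry": 0, "rz": 0.64, "gripper": -1}]}}

```text
clock: 1.4
eef_pos: [366.3, -190.0, 251.8]
tcp_rot: [3.14, -0.0, 1.025]
contact_force: [0.6, 0.4, 0.4]
opening: 0.002
grasp_force: 0.0
```

{"method": "servo_tool", "body": {"deltas": [{"x": 19, "y": 43, "z": 0, "rx": 0, "ry": 0, "rz": 0.08, "gripper": -1}, {"x": 38, "y": 86, "z": 0, "rx": 0, "ry": 0, "rz": 0.16, "gripper": -1}, {"x": 57, "y": 129, "z": 0, "rx": 0, "ry": 0, "rz": 0.24, "gripper": -1}, {"x": 76, "y": 172, "z": 0, "rx": 0, "ry": 0, "rz": 0.32, "gripper": -1}, {"x": 95, "y": 215, "z": 0, "rx": 0, "ry": 0, "rz": 0.4, "gripper": -1}, {"x": 114, "y": 258, "z": 0, "rx": 0, "ry": 0, "rz": 0.48, "gripper": -1}, {"x": 132, "y": 300, "z": 0, "rx": 0, "ry": 0, "rz": 0.566, "gripper": -1}, {"x": 132, "y": 300, "z": 0, "rx": 0, "ry": 0, "rz": 0.566, "gripper": -1}]}}

```text
clock: 2.2
eef_pos: [499.7, 112.7, 251.5]
tcp_rot: [3.14, -0.002, 1.594]
contact_force: [-1.2, -0.0, 0.0]
opening: -0.002
grasp_force: 0.0
```

{"method": "servo_tool", "body": {"deltas": [{"x": 0, "y": 0, "z": -45, "rx": 0, "ry": 0, "rz": 0, "gripper": -1}, {"x": 0, "y": 0, "z": -90, "rx": 0, "ry": 0, "rz": 0, "gripper": -1}, {"x": 0, "y": 0, "z": -130, "rx": 0, "ry": 0, "rz": 0, "gripper": -1}, {"x": 0, "y": 0, "z": -160, "rx": 0, "ry": 0, "rz": 0, "gripper": -1}, {"x": 0, "y": 0, "z": -173, "rx": 0, "ry": 0, "rz": 0, "gripper": -1}, {"x": 0, "y": 0, "z": -173, "rx": 0, "ry": 0, "rz": 0, "gripper": -1}]}}

```text
clock: 2.8
eef_pos: [496.7, 107.7, 77.1]
tcp_rot: [-3.139, 0.001, 1.587]
contact_force: [-0.1, 0.2, -0.7]
opening: 0.003
grasp_force: 0.0
```

```bash
python3 - <<'E'
from rig import r
import cv2,numpy as np
a=r.grab_frame("side")[110:330,190:420];b=r.grab_frame("top")[160:340,160:400]
a=cv2.resize(a,(390,373));b=cv2.resize(b,(410,308));b=cv2.copyMakeBorder(b,0,65,0,0,0)
cv2.imwrite("pics/c1.png",np.hstack([a,b]));s=r.sense();print(s["eef_pos"],s["contact_force"])
E
```

```text
[498.54946058 108.1824486   79.32914206] [0.39431293 0.0225473  1.07227074]
```

View pics/c1.png

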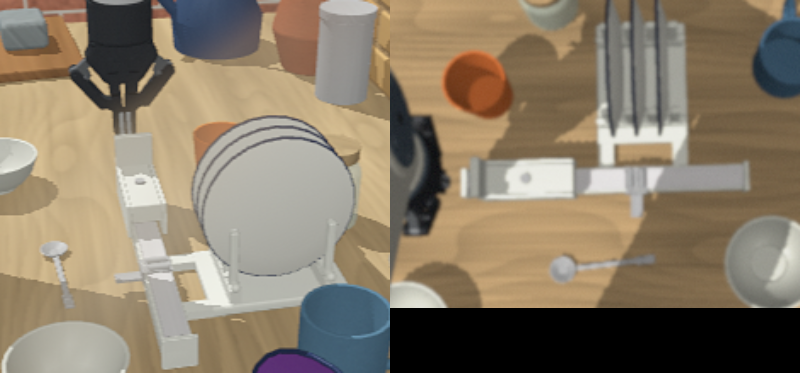

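The fingers are about 25 mm beyond the tab and nothing else has moved. In the side view (left) the tip is behind the tab, at about (122, 125). I'll push slowly to about 30 mm short of the notch, then measure again.

{"method": "servo_tool", "body": {"deltas": [{"x": 0, "y": -12, "z": 0, "rx": 0, "ry": 0, "rz": 0, "gripper": -1}, {"x": 0, "y": -22, "z": 0, "rx": 0, "ry": 0, "rz": 0, "gripper": -1}, {"x": 0, "y": -26, "z": 0, "rx": 0, "ry": 0, "rz": 0, "gripper": -1}, {"x": 0, "y": -30, "z": 0, "rx": 0, "ry": 0, "rz": 0, "gripper": -1}, {"x": 0, "y": -36, "z": 0, "rx": 0, "ry": 0, "rz": 0, "gripper": -1}, {"x": 0, "y": -44, "z": 0, "rx": 0, "ry": 0, "rz": 0, "gripper": -1}, {"x": 0, "y": -52, "z": 0, "rx": 0, "ry": 0, "rz": 0, "gripper": -1}, {"x": 0, "y": -60, "z": 0, "rx": 0, "ry": 0, "rz": 0, "gripper": -1}]}}

```text
clock: 3.7
eef_pos: [497.8, 47.6, 78.2]
tcp_rot: [-3.142, 0.0, 1.588]
contact_force: [1.0, 1.1, 0.5]
opening: 0.002
grasp_force: 0.6
```

{"method": "servo_tool", "body": {"deltas": [{"x": 0, "y": -8, "z": 0, "rx": 0, "ry": 0, "rz": 0, "gripper": -1}, {"x": 0, "y": -16, "z": 0, "rx": 0, "ry": 0, "rz": 0, "gripper": -1}, {"x": 0, "y": -24, "z": 0, "rx": 0, "ry": 0, "rz": 0, "gripper": -1}, {"x": 0, "y": -32, "z": 0, "rx": 0, "ry": 0, "rz": 0, "gripper": -1}, {"x": 1, "y": -40, "z": 0, "rx": 0, "ry": 0, "rz": 0, "gripper": -1}, {"x": 1, "y": -46, "z": 0, "rx": 0, "ry": 0, "rz": 0, "gripper": -1}, {"x": 1, "y": -52, "z": 0, "rx": 0, "ry": 0, "rz": 0, "gripper": -1}, {"x": 1, "y": -56, "z": 0, "rx": 0, "ry": 0, "rz": 0, "gripper": -1}, {"x": 1, "y": -58, "z": 0, "rx": 0, "ry": 0, "rz": 0, "gripper": -1}]}}

```text
clock: 4.6
eef_pos: [498.7, -10.2, 78.3]
tcp_rot: [-3.142, 0.0, 1.588]
contact_force: [-0.4, 0.5, -0.3]
opening: -0.002
grasp_force: 0.4
```

```bash
python3 - <<'E'
from rig import r
import cv2,numpy as np
r.grab_frame("side")
S=r.grab_frame("side");T=r.grab_frame("top");cv2.imwrite("pics/S2.png",S);cv2.imwrite("pics/T2.png",T)
a=cv2.resize(S[170:320,240:340],(380,570),interpolation=cv2.INTER_CUBIC);b=cv2.resize(T[230:300,195:335],(420,210),interpolation=cv2.INTER_CUBIC);b=cv2.copyMakeBorder(b,0,360,0,0,0)
cv2.imwrite("pics/c2.png",np.hstack([a,b]));s=r.sense();print(s["clock"],s["eef_pos"],s["contact_force"])
E
```

```text
4.75 [498.75424265  -9.82730959  78.28781554] [-0.10556177  0.77418865 -0.64195624]
```

View pics/c2.png

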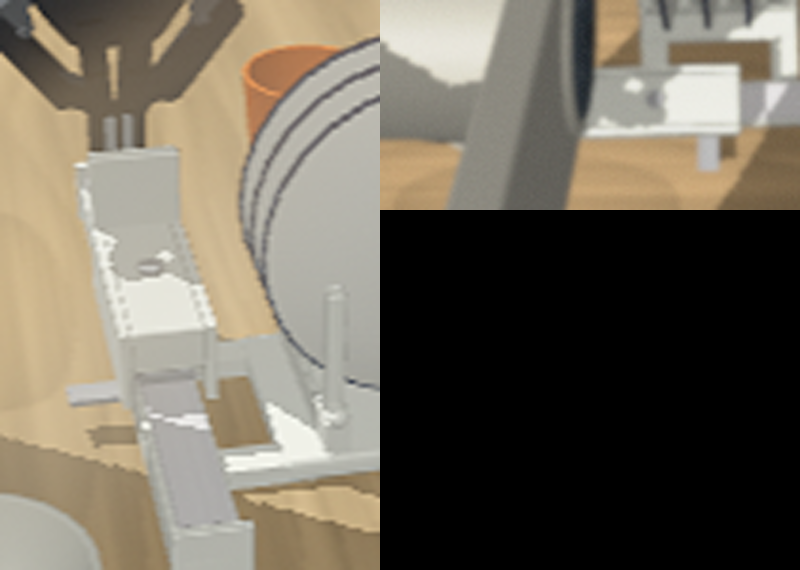

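The guard is still flat on the rail. The disc is at top px (286.7, 262.7) and side px (279.7, 240.3), and its front edge is at top px u ≈ 314.8.

```bash
python3 - <<'E'
from h import *
from rig import r
t=r.camera_params("top");s=r.camera_params("side")
print("top disc",at_z(t,286.7,262.7,62),"front-> mid",at_z(t,314.8,263,62)[1]+55)
print("side disc",at_z(s,279.7,240.3,62),"before",at_z(s,272.6,216.9,62), "notch side",at_z(s,282,264.9,33))
E
```

```text
top disc [505.74588897 -76.96039835  62.        ] front-> mid -76.83517094377763
side disc [507.53475534 -75.81035605  62.        ] before [505.6280801  16.4785352  62.       ] notch side [ 506.05388067 -112.52827466   33.        ]
```

About 34 mm remain, so the seat corresponds to TCP y ≈ -44, with ridge contact at about -30 and the crest at about -37. I'll go slowly from here and watch the force.

{"method": "servo_tool", "body": {"deltas": [{"x": 0, "y": -4, "z": 0, "rx": 0, "ry": 0, "rz": 0, "gripper": -1}, {"x": 0, "y": -9, "z": 0, "rx": 0, "ry": 0, "rz": 0, "gripper": -1}, {"x": 0, "y": -13, "z": 0, "rx": 0, "ry": 0, "rz": 0, "gripper": -1}, {"x": 0, "y": -16, "z": 0, "rx": 0, "ry": 0, "rz": 0, "gripper": -1}, {"x": 0, "y": -18, "z": 0, "rx": 0, "ry": 0, "rz": 0, "gripper": -1}]}}

```text
clock: 5.25
eef_pos: [498.8, -28.1, 78.3]
tcp_rot: [3.141, 0.0, 1.588]
contact_force: [1.8, 1.0, -0.8]
opening: 0.001
grasp_force: 0.4
```

{"method": "servo_tool", "body": {"deltas": [{"x": 0, "y": -1, "z": 0, "rx": 0, "ry": 0, "rz": 0, "gripper": -1}, {"x": 0, "y": -2, "z": 0, "rx": 0, "ry": 0, "rz": 0, "gripper": -1}]}}

```text
clock: 5.45
eef_pos: [498.8, -29.7, 78.3]
tcp_rot: [3.142, -0.0, 1.588]
contact_force: [0.0, 4.0, 0.8]
opening: 0.002
grasp_force: 1.8
```

{"method": "servo_tool", "body": {"deltas": [{"x": 0, "y": -1, "z": 0, "rx": 0, "ry": 0, "rz": 0, "gripper": -1}, {"x": 0, "y": -2, "z": 0, "rx": 0, "ry": 0, "rz": 0, "gripper": -1}]}}

```text
clock: 5.65
eef_pos: [498.8, -30.9, 78.4]
tcp_rot: [3.142, -0.001, 1.587]
contact_force: [0.4, 9.8, 3.6]
opening: 0.001
grasp_force: 4.8
```

{"method": "servo_tool", "body": {"deltas": [{"x": 0, "y": -1, "z": 0, "rx": 0, "ry": 0, "rz": 0, "gripper": -1}, {"x": 0, "y": -2, "z": 0, "rx": 0, "ry": 0, "rz": 0, "gripper": -1}]}}

```text
clock: 5.85
eef_pos: [498.9, -32.6, 78.4]
tcp_rot: [3.141, -0.002, 1.587]
contact_force: [0.6, 8.2, 2.3]
opening: -0.001
grasp_force: 4.1
```

{"method": "servo_tool", "body": {"deltas": [{"x": 0, "y": -1, "z": 0, "rx": 0, "ry": 0, "rz": 0, "gripper": -1}, {"x": 0, "y": -1, "z": 0, "rx": 0, "ry": 0, "rz": 0, "gripper": -1}]}}

```text
clock: 6.05
eef_pos: [498.9, -34.4, 78.4]
tcp_rot: [3.141, -0.0, 1.588]
contact_force: [0.7, 3.6, 1.5]
opening: 0.001
grasp_force: 1.7
```

{"method": "servo_tool", "body": {"deltas": [{"x": 0, "y": -1, "z": 0, "rx": 0, "ry": 0, "rz": 0, "gripper": -1}, {"x": 0, "y": -1, "z": 0, "rx": 0, "ry": 0, "rz": 0, "gripper": -1}]}}

```text
clock: 6.25
eef_pos: [498.9, -35.7, 78.3]
tcp_rot: [3.141, 0.0, 1.588]
contact_force: [0.7, 2.3, 1.0]
opening: -0.002
grasp_force: 1.4
```

{"method": "servo_tool", "body": {"deltas": [{"x": 0, "y": -1, "z": 0, "rx": 0, "ry": 0, "rz": 0, "gripper": -1}, {"x": 0, "y": -1, "z": 0, "rx": 0, "ry": 0, "rz": 0, "gripper": -1}]}}

```text
clock: 6.45
eef_pos: [498.6, -37.1, 78.2]
tcp_rot: [-3.141, 0.0, 1.588]
contact_force: [-0.3, 0.1, -0.5]
opening: 0.004
grasp_force: 0.0
```

The force peaked near 10 N and dropped to nothing, so the pin has drawn the guard in. I'll back straight off along +y and then raise.

{"method": "servo_tool", "body": {"deltas": [{"x": 0, "y": 10, "z": 0, "rx": 0, "ry": 0, "rz": 0, "gripper": -1}, {"x": 0, "y": 40, "z": 0, "rx": 0, "ry": 0, "rz": 0, "gripper": -1}, {"x": 0, "y": 80, "z": 0, "rx": 0, "ry": 0, "rz": 0, "gripper": -1}, {"x": 0, "y": 120, "z": 20, "rx": 0, "ry": 0, "rz": 0, "gripper": -1}, {"x": 0, "y": 160, "z": 60, "rx": 0, "ry": 0, "rz": 0, "gripper": -1}, {"x": 0, "y": 190, "z": 90, "rx": 0, "ry": 0, "rz": 0, "gripper": -1}, {"x": 0, "y": 190, "z": 90, "rx": 0, "ry": 0, "rz": 0, "gripper": -1}]}}

```text
clock: 7.15
eef_pos: [501.3, 157.8, 172.7]
tcp_rot: [3.134, -0.003, 1.591]
contact_force: [0.5, 0.3, -0.6]
opening: 0.003
grasp_force: 0.0
```

```bash
python3 - <<'E'
from rig import r
import cv2,numpy as np
S=r.grab_frame("side");T=r.grab_frame("top");cv2.imwrite("pics/S3.png",S);cv2.imwrite("pics/T3.png",T)
a=cv2.resize(S[170:320,240:340],(380,570),interpolation=cv2.INTER_CUBIC);b=cv2.resize(T[150:340,195:335],(420,570),interpolation=cv2.INTER_CUBIC)
cv2.imwrite("pics/c3.png",np.hstack([a,b]));s=r.sense();print(s["clock"],s["eef_pos"],s["contact_force"])
E
```

```text
7.25 [498.66785292 154.22964124 168.76724291] [-0.57821183 -0.41440181 -1.49614461]
```

View pics/c3.png

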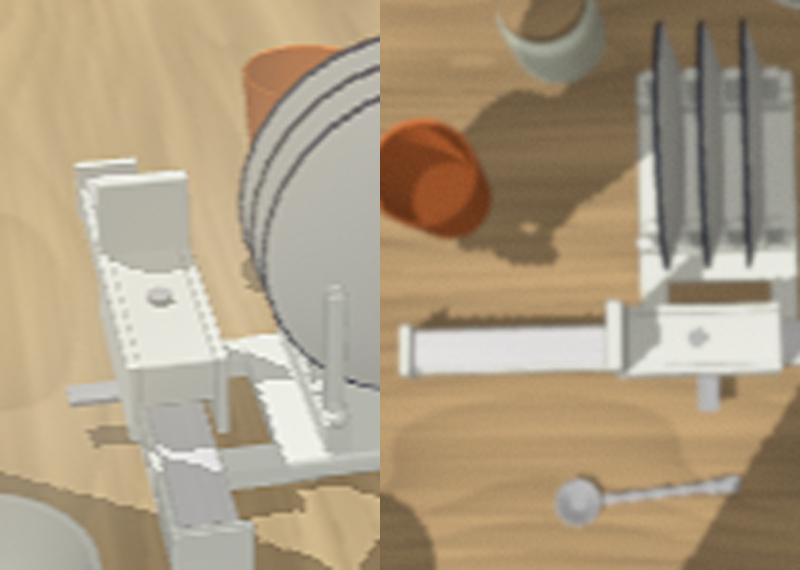

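The disc is now at top px (301.3, 262.3) and side px (282.1, 248.2). The hand is clear, and the cup, plates and spoon haven't moved.

```bash
python3 - <<'E'
from h import *
from rig import r
t=r.camera_params("top");s=r.camera_params("side")
print("top disc",at_z(t,301.3,262.3,62),"tongue z22..34",at_z(t,304.3,271,30))
print("side disc",at_z(s,282.1,248.2,62))
E
```

```text
top disc [ 506.36199291 -105.48141161   62.        ] tongue z22..34 [ 491.86340401 -110.19334144   30.        ]
side disc [ 508.11717089 -103.75249462   62.        ]
```

The disc is at y ≈ -105.5 and the notch is at about -110, so the guard is past the crest but still about 4–5 mm short. I'll go back and nudge it in gently, with the seat at TCP y ≈ -43.

{"method": "servo_tool", "body": {"deltas": [{"x": 0, "y": -30, "z": -30, "rx": 0, "ry": 0, "rz": 0, "gripper": -1}, {"x": 0, "y": -60, "z": -65, "rx": 0, "ry": 0, "rz": 0, "gripper": -1}, {"x": 0, "y": -95, "z": -90, "rx": 0, "ry": 0, "rz": 0, "gripper": -1}, {"x": 0, "y": -130, "z": -90, "rx": 0, "ry": 0, "rz": 0, "gripper": -1}, {"x": 0, "y": -160, "z": -90, "rx": 0, "ry": 0, "rz": 0, "gripper": -1}, {"x": 0, "y": -176, "z": -90, "rx": 0, "ry": 0, "rz": 0, "gripper": -1}, {"x": 0, "y": -182, "z": -90, "rx": 0, "ry": 0, "rz": 0, "gripper": -1}, {"x": 0, "y": -186, "z": -90, "rx": 0, "ry": 0, "rz": 0, "gripper": -1}, {"x": 0, "y": -188, "z": -90, "rx": 0, "ry": 0, "rz": 0, "gripper": -1}, {"x": 0, "y": -190, "z": -90, "rx": 0, "ry": 0, "rz": 0, "gripper": -1}]}}

```text
clock: 8.25
eef_pos: [498.6, -36.4, 78.1]
tcp_rot: [-3.141, -0.0, 1.588]
contact_force: [-0.5, 0.3, 0.0]
opening: 0.001
grasp_force: 0.0
```

{"method": "servo_tool", "body": {"deltas": [{"x": 0, "y": -1, "z": 0, "rx": 0, "ry": 0, "rz": 0, "gripper": -1}, {"x": 0, "y": -1, "z": 0, "rx": 0, "ry": 0, "rz": 0, "gripper": -1}]}}

```text
clock: 8.45
eef_pos: [498.8, -37.4, 78.3]
tcp_rot: [3.142, -0.0, 1.588]
contact_force: [-0.3, 0.4, 0.2]
opening: 0.0
grasp_force: 0.0
```

{"method": "servo_tool", "body": {"deltas": [{"x": 0, "y": -1, "z": 0, "rx": 0, "ry": 0, "rz": 0, "gripper": -1}, {"x": 0, "y": -1, "z": 0, "rx": 0, "ry": 0, "rz": 0, "gripper": -1}]}}

```text
clock: 8.65
eef_pos: [498.8, -38.6, 78.3]
tcp_rot: [3.141, 0.0, 1.588]
contact_force: [0.2, -0.2, -0.0]
opening: -0.001
grasp_force: 0.0
```

```bash
python3 - <<'E'
from rig import r
import cv2
S=r.grab_frame("side");cv2.imwrite("pics/S4.png",S)
o=cv2.imread("pics/S3.png")
# disc+front part tracking by template
tp=o[235:262,268:300]
m=cv2.matchTemplate(S[225:285,260:310],tp,cv2.TM_CCOEFF_NORMED);print(cv2.minMaxLoc(m),"ref (8,10)")
s=r.sense();print(s["clock"],s["eef_pos"],s["contact_force"])
cv2.imwrite("pics/c4.png",cv2.resize(S[170:320,240:340],(380,570),interpolation=cv2.INTER_CUBIC))
E
```

```text
(-0.5277746319770813, 0.6649510860443115, (7, 30), (8, 10)) ref (8,10)
8.7 [498.80475187 -38.66515217  78.32305495] [-0.1861711  -0.19166278 -0.61427298]
```

View pics/c4.png

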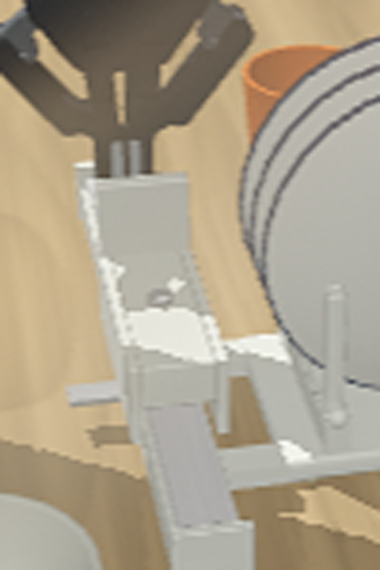

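The disc hasn't moved and the finger feels nothing yet. I'll keep going in millimetre steps.

{"method": "servo_tool", "body": {"deltas": [{"x": 0, "y": -1, "z": 0, "rx": 0, "ry": 0, "rz": 0, "gripper": -1}, {"x": 0, "y": -1, "z": 0, "rx": 0, "ry": 0, "rz": 0, "gripper": -1}]}}

```text
clock: 8.9
eef_pos: [498.8, -39.8, 78.3]
tcp_rot: [3.142, 0.0, 1.588]
contact_force: [-0.6, 0.0, 0.2]
opening: -0.0
grasp_force: 0.0
```

{"method": "servo_tool", "body": {"deltas": [{"x": 0, "y": -1, "z": 0, "rx": 0, "ry": 0, "rz": 0, "gripper": -1}, {"x": 0, "y": -1, "z": 0, "rx": 0, "ry": 0, "rz": 0, "gripper": -1}]}}

```text
clock: 9.1
eef_pos: [498.8, -40.9, 78.3]
tcp_rot: [3.142, 0.0, 1.588]
contact_force: [0.2, 0.0, -0.4]
opening: -0.001
grasp_force: 0.0
```

```bash
python3 - <<'E'
from rig import r
import cv2,numpy as np
S=r.grab_frame("side");cv2.imwrite("pics/S5.png",S)
B=[cv2.imread(f"pics/S{i}.png") for i in (2,3,4,5)]
# subpixel shift of guard front region between frames (edges), on x8 upsampled tab top
up=lambda i:cv2.cvtColor(i,cv2.COLOR_BGR2GRAY)[:,:].astype(float)
for i,im in zip((2,3,4,5),B):
    g=up(im)
    print(i,"col264 rows 206-226",g[206:226,275].astype(int), "front",g[254:282,283].astype(int))
E
```

```text
2 col264 rows 206-226 [106 102 108 196 182 193 175 175 175 176 175 175 175 176 176 176 175 177
 176 177] front [229 230 233 205 176 178 179 178 178 177 177 178 177 163 161 152 156 177
 175 175 174 175 174 173 172 169 210 171]
3 col264 rows 206-226 [177 177 177 177 176 195 214 173 173 170 236 236 196 175 176 176 177 177
 177 178] front [228 229 229 229 229 229 229 229 230 230 230 231 198 177 179 178 179 178
 177 176 176 176 160 174 173 172 172 172]
4 col264 rows 206-226 [ 96 154 148 149 148 148 149 148 148 146 172 182 198 174 176 176 175 176
 176 176] front [230 230 230 230 230 231 231 232 236 178 181 181 197 179 179 178 178 177
 177 176 177 177 177 174 174 174 174 173]
5 col264 rows 206-226 [ 91 110 153 149 149 148 148 149 148 148 133 184 185 191 176 176 176 176
 176 177] front [230 230 230 230 231 231 231 232 235 177 181 183 181 198 178 179 178 179
 177 177 177 177 178 172 174 174 174 173]
```

The guard's edges in the side view moved about 1 px (around 3 mm) with this nudge. I'll continue until a rising force shows the seat.

{"method": "servo_tool", "body": {"deltas": [{"x": 0, "y": -1, "z": 0, "rx": 0, "ry": 0, "rz": 0, "gripper": -1}, {"x": 0, "y": -1, "z": 0, "rx": 0, "ry": 0, "rz": 0, "gripper": -1}]}}

```text
clock: 9.35
eef_pos: [498.8, -41.9, 78.3]
tcp_rot: [3.142, 0.0, 1.588]
contact_force: [-0.8, -0.4, 0.4]
opening: -0.003
grasp_force: 0.0
```

{"method": "servo_tool", "body": {"deltas": [{"x": 0, "y": -1, "z": 0, "rx": 0, "ry": 0, "rz": 0, "gripper": -1}, {"x": 0, "y": -1, "z": 0, "rx": 0, "ry": 0, "rz": 0, "gripper": -1}]}}

```text
clock: 9.55
eef_pos: [498.8, -42.8, 78.3]
tcp_rot: [-3.142, -0.0, 1.588]
contact_force: [0.9, -0.1, 0.1]
opening: 0.0
grasp_force: 0.0
```

```bash
python3 - <<'E'
from rig import r
import cv2
S=r.grab_frame("side");cv2.imwrite("pics/S6.png",S)
for i in (4,5,6):
    g=cv2.cvtColor(cv2.imread(f"pics/S{i}.png"),cv2.COLOR_BGR2GRAY)
    print(i,g[213:222,275],g[262:280,283])
E
```

```text
4 [148 148 146 172 182 198 174 176 176] [236 178 181 181 197 179 179 178 178 177 177 176 177 177 177 174 174 174]
5 [149 148 148 133 184 185 191 176 176] [235 177 181 183 181 198 178 179 178 179 177 177 177 177 178 172 174 174]
6 [148 148 148 146 178 182 198 175 176] [235 178 181 182 182 187 186 178 179 179 178 178 178 177 177 177 156 174]
```

{"method": "servo_tool", "body": {"deltas": [{"x": 0, "y": -1, "z": 0, "rx": 0, "ry": 0, "rz": 0, "gripper": -1}, {"x": 0, "y": -1, "z": 0, "rx": 0, "ry": 0, "rz": 0, "gripper": -1}]}}

```text
clock: 9.8
eef_pos: [498.8, -43.6, 78.3]
tcp_rot: [3.142, -0.0, 1.588]
contact_force: [0.4, 1.5, 0.5]
opening: 0.003
grasp_force: 0.8
```

{"method": "servo_tool", "body": {"deltas": [{"x": 0, "y": -0.5, "z": 0, "rx": 0, "ry": 0, "rz": 0, "gripper": -1}, {"x": 0, "y": -0.5, "z": 0, "rx": 0, "ry": 0, "rz": 0, "gripper": -1}]}}

```text
clock: 10.0
eef_pos: [498.8, -44.0, 78.3]
tcp_rot: [3.142, -0.0, 1.588]
contact_force: [0.2, 3.1, 2.2]
opening: -0.004
grasp_force: 2.0
```

The force rises steeply to 3.1 N, so the guard is against the notch's far side and seated. I'll withdraw along +y and check.

{"method": "servo_tool", "body": {"deltas": [{"x": 0, "y": 5, "z": 0, "rx": 0, "ry": 0, "rz": 0, "gripper": -1}, {"x": 0, "y": 40, "z": 0, "rx": 0, "ry": 0, "rz": 0, "gripper": -1}, {"x": 0, "y": 80, "z": 0, "rx": 0, "ry": 0, "rz": 0, "gripper": -1}, {"x": 0, "y": 120, "z": 20, "rx": 0, "ry": 0, "rz": 0, "gripper": -1}, {"x": 0, "y": 160, "z": 60, "rx": 0, "ry": 0, "rz": 0, "gripper": -1}, {"x": 0, "y": 200, "z": 90, "rx": 0, "ry": 0, "rz": 0, "gripper": -1}, {"x": 0, "y": 200, "z": 90, "rx": 0, "ry": 0, "rz": 0, "gripper": -1}, {"x": 0, "y": 200, "z": 90, "rx": 0, "ry": 0, "rz": 0, "gripper": -1}]}}

```text
clock: 10.8
eef_pos: [499.2, 156.8, 169.1]
tcp_rot: [3.139, -0.0, 1.59]
contact_force: [0.8, -1.1, -0.5]
opening: 0.004
grasp_force: 0.0
```

```bash
python3 - <<'E'
from rig import r
import cv2,numpy as np
S=r.grab_frame("side");T=r.grab_frame("top");cv2.imwrite("pics/S7.png",S)
a=cv2.resize(S[170:320,240:340],(380,570),interpolation=cv2.INTER_CUBIC);b=cv2.resize(T[150:340,195:335],(420,570),interpolation=cv2.INTER_CUBIC)
cv2.imwrite("pics/c5.png",np.hstack([a,b]));print(r.sense()["clock"])
g=cv2.cvtColor(S,cv2.COLOR_BGR2GRAY);print(g[213:223,275],g[262:282,283])
from h import *
t=r.camera_params("top")
# disc centroid in top: darker spot in guard's top
q=cv2.cvtColor(T,cv2.COLOR_BGR2GRAY)[255:270,296:312].astype(float);print(q.astype(int))
E
```

```text
10.9
[173 173 174 170 204 235 220 175 175 176] [229 230 229 230 231 231 197 177 178 178 178 177 176 176 176 176 164 174
 172 172]
[[222 222 221 220 219 220 220 220 221 219 219 221 223 223 223 225]
 [230 230 230 230 230 231 229 230 231 230 231 228 229 230 230 230]
 [231 232 231 231 232 230 231 231 232 231 231 231 231 231 231 231]
 [231 231 231 231 232 230 228 223 224 225 226 229 231 231 230 232]
 [231 231 231 231 228 225 217 205 203 210 215 225 232 231 231 231]
 [231 232 231 229 224 211 193 186 185 187 196 218 230 231 232 232]
 [231 231 231 228 215 193 182 183 183 178 184 206 226 230 232 230]
 [232 231 231 227 216 192 181 183 181 179 185 208 226 231 232 231]
 [233 231 232 228 216 196 184 181 182 183 196 221 231 231 232 231]
 [231 232 232 231 225 209 192 187 185 189 209 227 232 232 232 232]
 [232 233 231 231 231 224 214 206 203 210 223 231 231 232 231 232]
 [232 231 233 232 232 230 228 226 226 228 231 233 232 233 233 232]
 [232 233 233 232 232 233 231 232 232 232 233 233 232 232 232 231]
 [232 233 232 233 232 232 233 232 232 233 233 231 233 233 232 233]
 [232 232 232 232 231 232 232 231 232 232 232 231 230 230 232 231]]
```

View pics/c5.png

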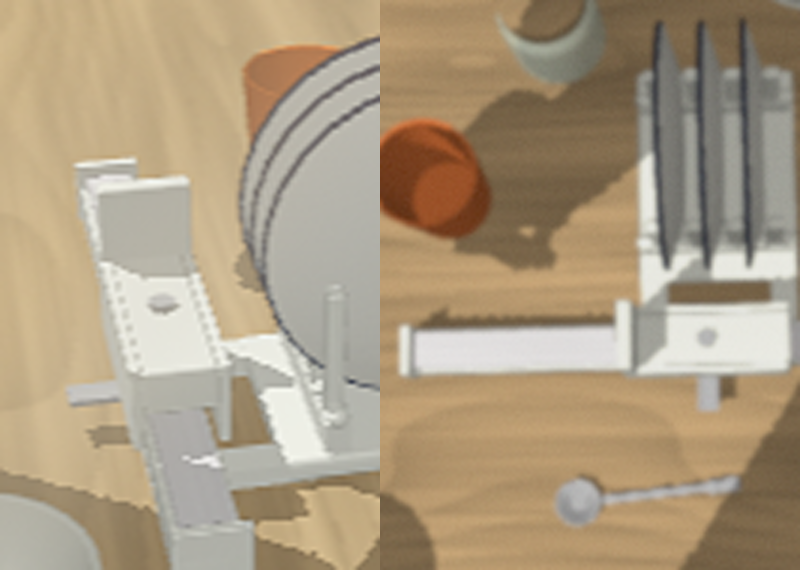

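The disc's centre is at top px (303.9, 261.6), which puts it at y ≈ -110.5. The notch is at -110.1, so the guard is seated in line with the tongue. The hand is clear and everything else is where it was.

```bash
python3 -c "
from rig import r
print(r.sign_off())"
```

```text
the job is handed in; nothing more can be done
None
```

I pushed the guard along the rail into the saddle's notch and handed the job in at about 11 s of the 48 s; by the top camera it sits within about 1 mm of the notch's middle. It had stopped about 5 mm short after the first push, so I nudged it in. The hand is clear, and the plates, cup and teaspoon look unmoved in the last pictures; the bowl, mug and jar weren't checked at the end.

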